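Shift the covers of the nozzle box to open its other end

ROBOT

A 6-joint arm with a two-finger parallel gripper is mounted at the origin on a cart in front of the work surface, level with it; the furniture and walls round the work are solid. World frame = base frame: x ahead of the robot, y to its left, z up, the work surface at z = 0. Lengths are in mm, angles in rad, forces in N, time in s.
With the tool pointing down it reaches from about 350 to 975 mm from the base axis. Payload 7.1 kg.
Tool frame: the origin (TCP) lies between the finger pads; the fingertips stand 14 mm ahead of it and the grasp point (between the pads) lies 5 mm behind it (ctrl.tcp_to_tips is the distance from the TCP to the fingertips, in mm); z points along the fingers, y is the line along which they close (so a half turn about z gives the same grasp; the last joint's range is limited). The gripper opens to 88 mm and grips with 3 to 60 N. Pads are 20 mm wide; open, the fingers measure 115 mm over their backs; the gripper's body (75 mm by 178 mm) begins 61 mm behind the grasp point.
Start: joints at [1.092, 0.423, 1.63, -0, 1.089, -0.019], TCP at [277.323, 560.086, 214.975] pointing down, gripper open.
Joint ranges: [-3, 3], [-0.9, 2.11], [0.09, 2.58], [-1.31, 4.45], [0.11, 2.69], [-2.54, 2.54]. Speed limits (rad/s): [2.39, 2.39, 3.01, 3.14, 3.14, 3.14].

INTERFACE

Orientations are given as a rotation vector (axis times angle).
In Python, from workcell import ctrl gives the robot as it stands.
- The arm moves only by the tool apply_moves, never from a script. Its argument "series" is a list that holds one entry, the list of rows, each a list of 7 numbers: the shift along the tool's x, y, z in cm, then the turn, a rotation vector about the tool's x, y, z in degrees, then the opening, from 0 (shut) to 1 (fully open). A call has 1 to 12 rows; each row shifts and turns the commanded pose from where the row before left it, along the tool's axes as they then stand; what a row does not reach is not made up. A row lasts 1/10 s, in which the tool goes at most 50 mm and 8.59 degrees, less where a joint would pass 70% of its speed; a pose out of reach is approached as far as the arm can. A call with a gripper value outside its range is refused whole. The fingers move at their own pace and stop on an object; the grip force is fixed at half the most. Time passes only in rows, so rows that do not move let the fingers close. It gives the time, the measured TCP pose, the force and the opening at its end, in the units of the state.
- ctrl.get_obs(): the state, without advancing time (a new reading comes with each control period).
- ctrl.get_image(name): name is "side" or "top" or "wrist"; returns a dict with "img" (384x512x3 uint8, blue, green, red), "K" (3x3 intrinsics, pixels), "cam_to_world" (4x4, takes a point from camera to world coordinates). Camera axes: x right, y down, z forward; pixel columns grow to the right and rows downward; lengths in mm; the calibration is good to about 2 mm. A picture is of the moment at which its call begins. There is no depth.
- ctrl.close_job(): hands the job in, once; it reports no verdict.
The state is a dict: "t": time; "qpos": joint angles; "qvel": joint speeds; "joint_torque": joint torques, N m; "ee_pos": TCP position; "orientation": TCP orientation; "ft_force": force on the tool from outside, world axes, zero at the start; "moment": the same for the moment, N m; "width": finger opening in mm.
Only numpy, scipy, OpenCV 4.12 (cv2) and the standard library are available. Lean on these libraries where they do the work, as an engineer would, in place of code of your own. Each camera call takes 0.05 s, during which the arm holds its last target. There are 200 camera calls.

TASK

The ring cutter is back in the open end well of the nozzle box, and the nozzles at the other end are wanted next: close the cutter in and open the well at the opposite end by sliding the three covers, one at a time, along the track into the free space. Push each cover fully home, firmly but never hard, up against the end stop or the cover before it, pressing it there for a moment, and do not shove one cover along with another. Leave the cutter and the things standing round the box where they are.

Things in the scene. Friction and masses are not known exactly. Their poses are not given: they have to be found in the camera images.
- nozzle_box: Steel nozzle box fixed to the table, 149 mm (x) by 410 mm (y), 76 mm high, on 16 mm feet. Origin: centre of its underside, at table height; x across it, away from the robot; y along the row, to the robot's left; turned clockwise by 12 to 34 degrees. Four wells at y = +135, +45, -45, -135 mm, mouths 58 mm along y. Three covers run in one track over them; an end well is open.
- track_mid (a point): Centre of the track, where the covers' undersides run, 62 mm above the table; axes as the box's. Plate tops are at 68 mm. Steel lips overhang the plates 8 mm along both long sides, up to 76 mm above the table, so covers cannot be lifted out. Play: 1.5 mm to each side, 2.5 mm upward. Covers stand about 2 mm apart at the start.
- end_p (a point): Middle of the track's +y end, 190 mm from the box centre, 65 mm above the table. A rubber-tipped stop screw (brass knob outside) ends the track here: its rubber face stands 0 to 10 mm inward of this point. The setting is not measured; find it by feel.
- end_m (a point): The same at the -y end, 190 mm from the box centre, with its own unmeasured stop setting, 0 to 10 mm inward. A cover is home when it has borne on the rubber, or on the cover before it, pushed at its bar with about 10 N (8 to 12) for half a second; over 16 N cracks it.
- cover_a_grip (a point): White cover: plate 88 mm along the box's y, 130 mm across, 6 mm thick, 0.20 to 0.33 kg, drag 1 to 3 N. It runs only along y. Point: centre of its black grip bar (12 mm thick along y, 70 mm along x, 24 mm high), 80 mm above the table; pinch it or push its long side. Axes as the box's. Starts over the end well opposite the open one.
- cover_b_grip (a point): White cover: plate 88 mm along the box's y, 130 mm across, 6 mm thick, 0.20 to 0.33 kg, drag 1 to 3 N. It runs only along y. Point: centre of its black grip bar (12 mm thick along y, 70 mm along x, 24 mm high), 80 mm above the table; pinch it or push its long side. Axes as the box's. Starts over the well at y = +45 mm.
- cover_c_grip (a point): White cover: plate 88 mm along the box's y, 130 mm across, 6 mm thick, 0.20 to 0.33 kg, drag 1 to 3 N. It runs only along y. Point: centre of its black grip bar (12 mm thick along y, 70 mm along x, 24 mm high), 80 mm above the table; pinch it or push its long side. Axes as the box's. Starts over the well at y = -45 mm.
- cutter_mid (a point): Small steel ring cutter, 52 mm across, 34 mm high, standing in the open end well, at box y = +135 mm or -135 mm. The point is its centre, 35 mm above the table. To be left as it stands and covered over.
- shaker_mid (a point): Spice shaker with a black lid, 45 mm across, 105 mm high, standing on the table; the point is 50 mm up its axis. To be left alone.
- timer_mid (a point): White wind-up kitchen timer, 62 mm across, 42 mm high, standing on the table; the point is its centre. To be left alone.
- tub_mid (a point): Small yogurt tub, 72 mm across, 71 mm high, standing on the table; the point is 35 mm up its axis. To be left alone.

How it is judged (in metres and radians):
On the way, in this order (a step that is already met when the one before it is completed fails the run):
1. the cover next to the open well is slid over it and pressed home against the end stop (((y of cutter_mid in the frame of nozzle_box above 0 m and y of cover_b_grip in the frame of nozzle_box between 0.1345 and 0.1475 m and contact force between cover_b and nozzle_box above 6 N) or (y of cutter_mid in the frame of nozzle_box below 0 m and y of cover_c_grip in the frame of nozzle_box between -0.1475 and -0.1345 m and contact force between cover_c and nozzle_box above 6 N))), for 0.2 s.
2. the middle cover is slid up and pressed against the first (((y of cutter_mid in the frame of nozzle_box above 0 m and y of cover_b_grip in the frame of nozzle_box between 0.1345 and 0.1475 m and distance between cover_b_grip and cover_c_grip below 0.0895 m and contact force between cover_c and cover_b above 3.5 N) or (y of cutter_mid in the frame of nozzle_box below 0 m and y of cover_c_grip in the frame of nozzle_box between -0.1475 and -0.1345 m and distance between cover_c_grip and cover_b_grip below 0.0895 m and contact force between cover_b and cover_c above 3.5 N))), for 0.2 s.
3. the last cover is slid up and pressed against the second (((y of cutter_mid in the frame of nozzle_box above 0 m and y of cover_b_grip in the frame of nozzle_box between 0.1345 and 0.1475 m and distance between cover_b_grip and cover_c_grip below 0.0895 m and distance between cover_c_grip and cover_a_grip below 0.0895 m and contact force between cover_a and cover_c above 3.5 N) or (y of cutter_mid in the frame of nozzle_box below 0 m and y of cover_c_grip in the frame of nozzle_box between -0.1475 and -0.1345 m and distance between cover_c_grip and cover_b_grip below 0.0895 m and distance between cover_b_grip and cover_a_grip below 0.0895 m and contact force between cover_a and cover_b above 3.5 N))), for 0.2 s.
At the end, for the whole second after the job is handed in: Covers over the cutter's well and both middle wells: the first at the end stop (bar 134.5 to 147.5 mm from the box centre), neighbouring bars under 89.5 mm apart, all still; the other end well open; the cutter upright, moved less than 15 mm (((y of cutter_mid in the frame of nozzle_box above 0 m and y of cover_b_grip in the frame of nozzle_box between 0.1345 and 0.1475 m and distance between cover_b_grip and cover_c_grip below 0.0895 m and distance between cover_c_grip and cover_a_grip below 0.0895 m) or (y of cutter_mid in the frame of nozzle_box below 0 m and y of cover_c_grip in the frame of nozzle_box between -0.1475 and -0.1345 m and distance between cover_c_grip and cover_b_grip below 0.0895 m and distance between cover_b_grip and cover_a_grip below 0.0895 m)) and linear speed of each of cover_a, cover_b, cover_c below 0.01 m/s and distance of cutter_mid from where it was at the start of the episode below 0.015 m and angle between cutter_mid's own z axis and vertical below 0.2 rad); the robot touches nothing.
It fails at once if a cover is rammed or pressed with more than 16 N against another, or more than 22 N against the box and its stop (its weight and side contact included) (contact force between any of cover_a, cover_b, cover_c and nozzle_box above 22 N or contact force between cover_a and cover_b above 16 N or contact force between any of cover_a, cover_b and cover_c above 16 N).
It fails at once if one cover is shoved along with another (two covers slide at once, both faster than 20 mm/s) (linear speed of each of cover_a, cover_b above 0.02 m/s or linear speed of each of cover_a, cover_c above 0.02 m/s or linear speed of each of cover_b, cover_c above 0.02 m/s).
It fails at once if the shaker, the timer or the yogurt tub is shifted by more than 15 mm (distance of any of shaker_mid, timer_mid, tub_mid from where it was at the start of the episode above 0.015 m).
It also fails if it takes over 72 s, if anything falls off the work surface, if the arm or the gripper's body presses on something with over 40 N, if the wrist force passes 120 N, or if a joint passes its speed limit or range.

## Working session

There is one attempt and no reset: what is moved stays moved. The work goes in short steps, Python scripts to look and compute and a tool call to move; the robot and the scene stay as the last step left them, time stands still between calls to the robot, and variables do not carry over. Pictures are saved under pics/ and viewed, on a budget of 10 in all, crops included, one or two more only if the job needs it, and the job is handed in when it is done.

Besides the shell and the picture viewer there is one more tool, called after "Emit:" by a JSON object that holds its "name" and its "arguments". apply_moves: Moves the arm, as the interface text tells. Its arguments: {"type":"object","properties":{"series":{"type":"array","items":{"type":"array","items":{"type":"array","items":{"type":"number"}}}}},"required":["series"]}

```bash
mkdir -p pics
python3 - <<'E'
from workcell import ctrl
import cv2,numpy as np
o=ctrl.get_obs();print(o)
ims=[]
for n in("top","side"):
    d=ctrl.get_image(n);cv2.imwrite(f"pics/{n}0.png",d["img"]);np.savez(f"pics/{n}0.npz",**d);print(n,d["K"].tolist(),d["cam_to_world"].round(3).tolist())
E
ls
```

```text
{'t': 0.0, 'qpos': array([ 1.09196447e+00,  4.23791181e-01,  1.63067543e+00, -3.90482632e-06,
        1.08862287e+00, -1.90196446e-02]), 'qvel': array([ 0.00074969, -0.00012835,  0.00150868,  0.00133651, -0.00113228,
       -0.00111408]), 'joint_torque': array([-4.24364434e-04, -5.44648182e+01, -2.73649478e+01,  6.44203532e-02,
        2.29603588e-02, -1.47218580e-04]), 'ee_pos': array([277.09099233, 559.58888748, 214.23844497]), 'orientation': array([-7.15839066e-01, -3.05857448e+00,  2.27981837e-03]), 'ft_force': array([ 0.82977409, -0.13326518,  0.83696846]), 'moment': array([ 0.03325012, -0.02904302,  0.01729565]), 'width': 87.68544807205872}
top [[380.1330788427325, 0.0, 253.2324279376528], [0.0, 380.1330788427325, 183.03194431306542], [0.0, 0.0, 1.0]] [[-0.008, -0.975, 0.222, 374.147], [-1.0, 0.008, -0.002, -279.61], [-0.0, -0.222, -0.975, 894.876], [0.0, 0.0, 0.0, 1.0]]
side [[435.5292976485572, 0.0, 251.8321167171665], [0.0, 435.5292976485572, 189.20500849593657], [0.0, 0.0, 1.0]] [[-0.873, -0.277, 0.402, 223.927], [-0.488, 0.519, -0.702, 327.93], [-0.014, -0.809, -0.588, 590.97], [0.0, 0.0, 0.0, 1.0]]
pics
```

View pics/top0.png

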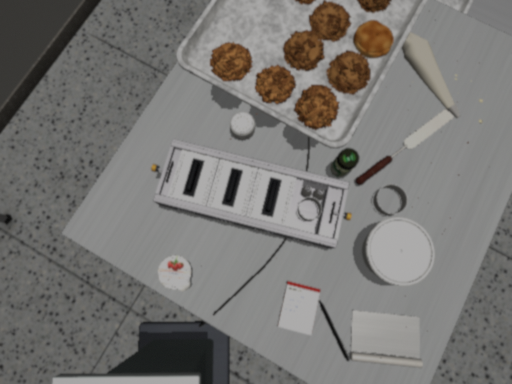

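View pics/side0.png

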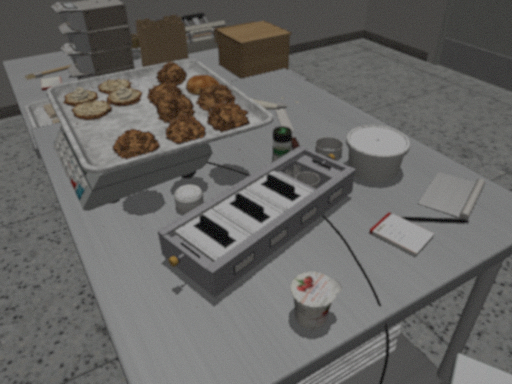

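The top view shows the white covers over the three left (+y) wells, with bars at about (194,177), (232,187) and (271,197). The cutter is in the right (-y) well at (308,210). The shaker is at (346,161), timer at (242,124) and tub at (175,272). The side view agrees. So the order is C, then B, then A, all pushed toward -y.

```bash
cat > h.py <<'E'
import numpy as np,cv2
def proj(d,u,v,z):
    T=d["cam_to_world"];r=T[:3,:3]@np.linalg.inv(d["K"])@np.array([u,v,1.]);o=T[:3,3]
    return o+r*(z-o[2])/r[2]
def pix(d,p):
    T=d["cam_to_world"];c=T[:3,:3].T@(np.asarray(p)-T[:3,3]);q=d["K"]@c;return q[:2]/q[2]
E
python3 - <<'E'
from h import *
for n in("top","side"):
    d=dict(np.load(f"pics/{n}0.npz"));g=cv2.cvtColor(d["img"],cv2.COLOR_BGR2GRAY)
    k,l,s,c=cv2.connectedComponentsWithStats((g<45).astype(np.uint8))
    for i in range(1,k):
        x,y,w,h,a=s[i]
        if 60<a<900 and 150<x<300 and 150<y<260:
            rc=cv2.minAreaRect(np.argwhere(l==i)[:,::-1].astype(np.float32))
            print(n,s[i],c[i].round(1),[proj(d,*c[i],z).round(1).tolist() for z in(82,92)],rc)
    if n=="top":
        for nm,u,v,z in [("BL",157,207,76),("TL",168,144,76),("TR",348,181,76),("BR",336,248,76),("cutter",308,209,52),("shaker",347,158,105),("timer",242,124,42),("tub",175,271,71)]:
            print(nm,proj(d,u,v,z).round(1))
        cv2.imwrite("pics/topz.png",cv2.resize(d["img"][130:262,145:361],None,fx=3.6,fy=3.6,interpolation=cv2.INTER_CUBIC))
E
```

```text
top [184 160  18  35 302] [192.8 177.1] [[573.2, -148.1, 82.0], [570.8, -149.7, 92.0]] ((192.83946228027344, 177.2018280029297), (8.620436668395996, 34.769100189208984), 16.699243545532227)
top [224 170  17  35 304] [231.8 186.8] [[550.8, -233.9, 82.0], [548.6, -234.5, 92.0]] ((231.77792358398438, 186.79942321777344), (8.671662330627441, 34.84723663330078), 15.52410888671875)
top [263 179  17  36 313] [270.9 196.6] [[528.3, -319.0, 82.0], [526.4, -318.6, 92.0]] ((270.85296630859375, 196.58824157714844), (8.731282234191895, 35.16766357421875), 14.03624439239502)
BL [508.4 -70.9  76. ]
TL [652.3 -88.9  76. ]
TR [ 563.2 -490.6   76. ]
BR [ 417.2 -455.8   76. ]
cutter [ 505.1 -403.1   52. ]
shaker [ 607.6 -484.2  105. ]
timer [ 712.6 -255.3   42. ]
tub [ 372.2 -114.2   71. ]
side [264 176  34  24 347] [280.5 187.2] [[525.3, -312.8, 82.0], [519.4, -300.2, 92.0]] ((281.3000183105469, 187.4000244140625), (34.882659912109375, 11.180339813232422), 26.56505012512207)
side [232 195  36  26 392] [249.5 207.6] [[547.5, -226.4, 82.0], [541.1, -215.5, 92.0]] ((250.7352752685547, 207.94117736816406), (37.21519470214844, 12.176399230957031), 30.963754653930664)
side [196 216  37  30 445] [214.2 231. ] [[569.8, -139.5, 82.0], [563.0, -130.3, 92.0]] ((214.96153259277344, 231.30767822265625), (39.10636520385742, 12.75810432434082), 33.6900634765625)
```

View pics/topz.png

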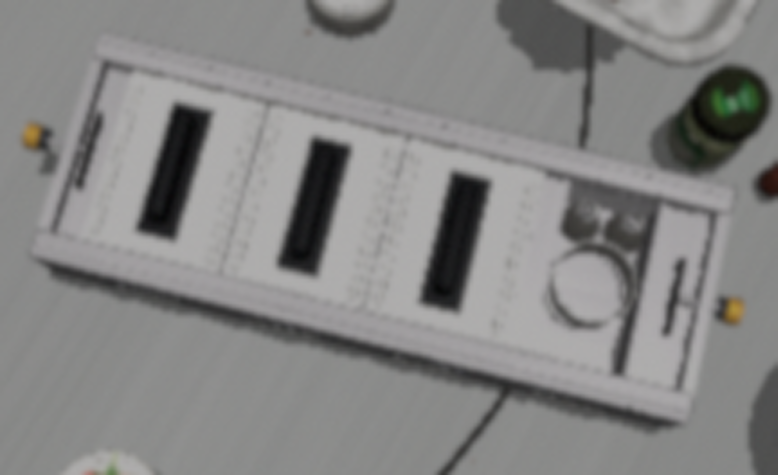

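Emit:
{"name": "apply_moves", "arguments": {"series": [[[-3.0,-3.2,0,0,0,0,0],[-3.0,-3.2,0,0,0,0,0],[-3.0,-3.2,0,0,0,0,0],[-3.0,-3.2,0,0,0,0,0],[-3.0,-3.2,0,0,0,0,0],[-3.0,-3.2,0,0,0,0,0],[-3.0,-3.2,0,0,0,0,0],[-3.0,-3.2,0,0,0,0,0],[-3.0,-3.2,0,0,0,0,0],[-3.0,-3.2,0,0,0,0,0],[-3.0,-3.2,0,0,0,0,0],[-3.0,-3.2,0,0,0,0,0]]]}}

```text
t: 1.3
ee_pos: [429.6, 54.4, 215.0]
orientation: [0.716, 3.059, 0.0]
ft_force: [1.3, -0.1, 0.1]
width: 0.3
```

Emit:
{"name": "apply_moves", "arguments": {"series": [[[-3.0,-3.2,0,0,0,0,0],[-3.0,-3.2,0,0,0,0,0],[-3.0,-3.2,0,0,0,0,0],[-3.0,-3.2,0,0,0,0,0],[-3.0,-3.2,0,0,0,0,0],[-3.0,-3.2,0,0,0,0,0],[-2.0,-2.2,0,0,0,0,0],[-1.0,-1.0,0,0,0,0,0],[0,0,0,0,0,-5.8,0],[0,0,0,0,0,-5.8,0],[0,0,0,0,0,0,0],[0,0,0,0,0,0,0]]]}}

```text
t: 2.5
ee_pos: [518.1, -237.0, 214.8]
orientation: [-0.406, -3.115, -0.0]
ft_force: [-0.1, -0.2, 0.6]
width: 0.5
```

```bash
cat > st.py <<'E'
from workcell import ctrl
from h import *
from scipy.spatial.transform import Rotation as R
o=ctrl.get_obs();M=R.from_rotvec(o["orientation"]).as_matrix()
C=np.array([528,-319]);th=np.radians(14.7);X=np.array([np.cos(th),-np.sin(th)]);Y=np.array([np.sin(th),np.cos(th)])
p=o["ee_pos"];d=p[:2]-C
print("t",round(o["t"],2),"ee",p.round(2),"rel C x,y",(d@X).round(2),(d@Y).round(2),"toolY",M[:,1].round(4),"toolz",M[:,2].round(4),"F along Y,X,Z",(o["ft_force"][:2]@Y).round(2),(o["ft_force"][:2]@X).round(2),o["ft_force"][2].round(2),"w",round(o["width"],1))
E
python3 st.py
python3 - <<'E'
from workcell import ctrl
import cv2,numpy as np
for n in("wrist","top"):
    d=ctrl.get_image(n);cv2.imwrite(f"pics/{n}1.png",d["img"]);np.savez(f"pics/{n}1.npz",**d)
E
```

```text
t 2.5 ee [ 518.13 -236.97  214.84] rel C x,y -30.37 76.84 toolY [2.565e-01 9.665e-01 2.000e-04] toolz [-4.e-04  4.e-04 -1.e+00] F along Y,X,Z -0.22 -0.05 0.61 w 0.5
```

View pics/wrist1.png

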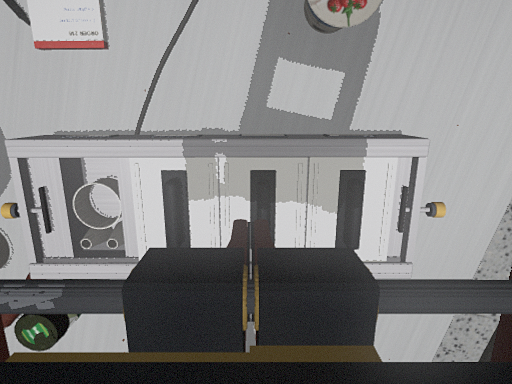

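The wrist view shows the box square to the image. The bars are at columns 175 (C), 263 (B) and 351 (A), and the cutter is at (98,205).

Run:
```python
from h import *
d=dict(np.load("pics/wrist1.npz"))
C=np.array([528,-319]);th=np.radians(14.7);X=np.array([np.cos(th),-np.sin(th)]);Y=np.array([np.sin(th),np.cos(th)])
for n,u,v,z in [("C near end top",175,170,92),("C edgeL",162.5,172,92),("C edgeR",188,172,92),("B near",263,170,92),("A near",351,170,92),("lip nearL",8,155,76),("lip nearR",428,152,76),("stopL face?",35,210,65),("stopR",416,210,65),("knobL",10,210,65),("knobR",437,210,65)]:
    p=proj(d,u,v,z);q=p[:2]-C;print(n,p.round(1),(q@X).round(1),(q@Y).round(1))
```

```text
C near end top [ 487.7 -300.1   92. ] -43.8 8.0
C edgeL [ 486.5 -312.    92. ] -41.9 -3.8
C edgeR [ 492.6 -289.    92. ] -41.8 20.1
B near [ 508.9 -220.8   92. ] -43.4 90.1
A near [ 530.  -141.5   92. ] -43.1 172.2
lip nearL [ 433.6 -456.7   76. ] -56.3 -157.1
lip nearR [536.  -61.9  76. ] -57.5 250.7
stopL face? [ 493.4 -463.2   65. ] 3.1 -148.3
stopR [596.8 -76.1  65. ] 4.9 252.4
knobL [ 486.6 -488.6   65. ] 3.0 -174.5
knobR [602.5 -54.8  65. ] 5.0 274.5
```

Emit:
{"name": "apply_moves", "arguments": {"series": [[[-1.5,-2.4,0,0,0,0,0],[-1.5,-2.3,0,0,0,0,0],[0,0,3.0,0,0,0,0],[0,0,3.0,0,0,0,0],[0,0,2.0,0,0,0,0],[0,0,0,0,0,0,0],[0,0,0,0,0,0,0]]]}}

```text
t: 3.3
ee_pos: [535.5, -290.6, 135.2]
orientation: [-0.404, -3.115, -0.0]
ft_force: [1.0, -0.1, 1.3]
width: 0.2
```

Emit:
{"name": "apply_moves", "arguments": {"series": [[[0,0,2.5,0,0,0,0],[0,0,1.5,0,0,0,0],[0,0,0.7,0,0,0,0],[0,0,0,0,0,0,0],[0,0,0,0,0,0,0]]]}}

```text
t: 3.8
ee_pos: [535.8, -291.0, 88.6]
orientation: [0.403, 3.115, -0.0]
ft_force: [0.3, 0.6, 0.2]
width: 0.4
```

```bash
python3 st.py
python3 - <<'E'
from workcell import ctrl
import cv2,numpy as np
d=ctrl.get_image("side");cv2.imwrite("pics/side2.png",cv2.resize(d["img"][100:300,150:400],None,fx=3,fy=3,interpolation=cv2.INTER_CUBIC))
E
```

```text
t 3.8 ee [ 535.77 -291.01   88.62] rel C x,y 0.41 29.05 toolY [ 2.545e-01  9.671e-01 -2.000e-04] toolz [ 6.e-04 -4.e-04 -1.e+00] F along Y,X,Z 0.62 0.12 0.15 w 0.4
```

View pics/side2.png

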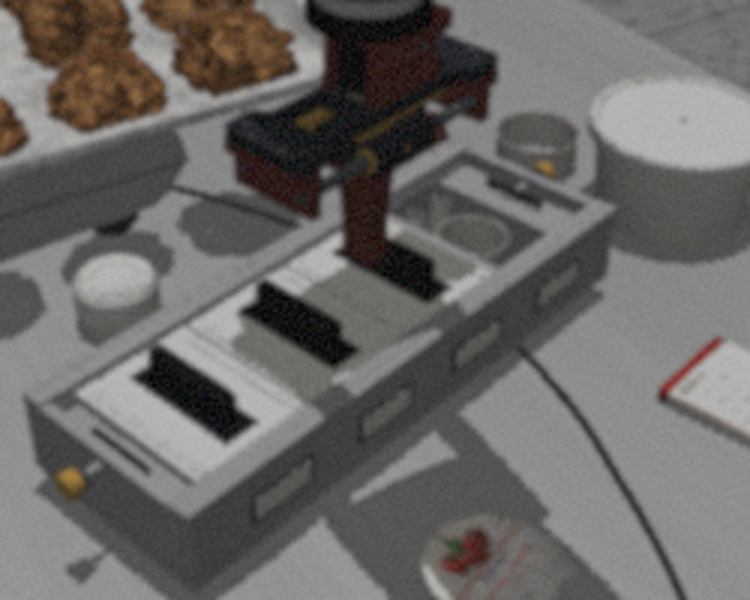

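Run:
```python
from workcell import ctrl
from h import *
d=ctrl.get_image("side");np.savez("pics/side3.npz",**d)
C=np.array([528,-319]);th=np.radians(14.7);X=np.array([np.cos(th),-np.sin(th)]);Y=np.array([np.sin(th),np.cos(th)])
f=lambda x,y,z:pix(d,[*(C+x*X+y*Y),z])
im=cv2.resize(d["img"][150:230,230:330],None,fx=8,fy=8,interpolation=cv2.INTER_CUBIC)
def draw(p,c):cv2.circle(im,tuple(((p-[230,150]+.5)*8).astype(int).tolist()),4,c,-1)
for x in(-35,35):
    for y in(-6,6):
        for z in(68,92):draw(f(x,y,z),(0,255,0))
for x in(-10,10):
    for y in(-13.5,13.5):
        for z in(74.6,130):draw(f(x,29+y,z),(0,0,255))
cv2.imwrite("pics/side3.png",im[:600])
```

```text
(no output)
```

View pics/side3.png

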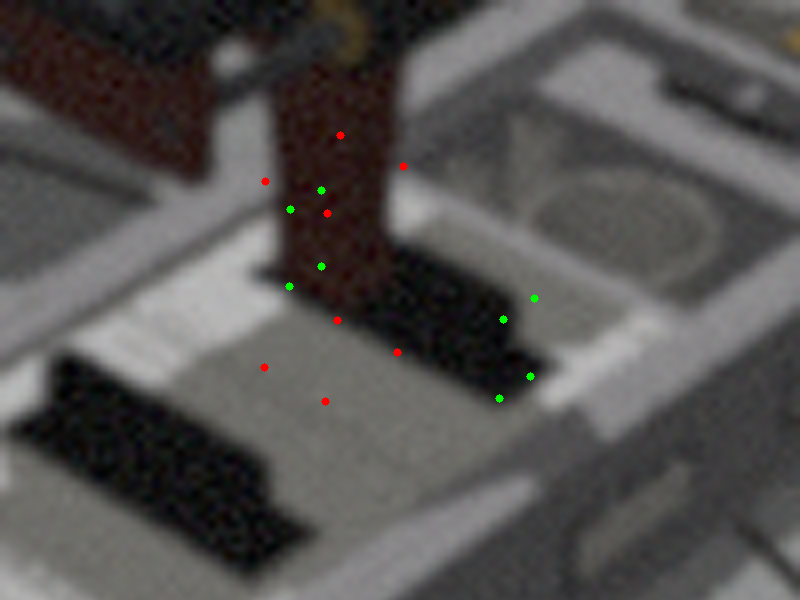

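Run:
```python
from workcell import ctrl
from h import *
C=np.array([528,-319]);th=np.radians(14.7);X=np.array([np.cos(th),-np.sin(th)]);Y=np.array([np.sin(th),np.cos(th)])
out=[]
for n,(u,v,w,h,s) in {"wrist":(100,120,300,264,1.33),"top":(220,140,100,100,4)}.items():
    d=ctrl.get_image(n)
    im=cv2.resize(d["img"][v:v+h,u:u+w],None,fx=s,fy=s,interpolation=cv2.INTER_CUBIC)
    def draw(x,y,z,c):cv2.circle(im,tuple(((pix(d,[*(C+x*X+y*Y),z])-[u,v]+.5)*s).astype(int).tolist()),2,c,-1)
    for x in(-35,35):
        for y in(-6,6):
            for z in(68,92):draw(x,y,z,(0,255,0))
    for x in(-10,10):
        for y in(-13.5,13.5):
            for z in(74.6,100):draw(x,29+y,z,(0,0,255))
    im=cv2.copyMakeBorder(im,0,max(0,410-im.shape[0]),0,0,cv2.BORDER_CONSTANT)[:410];out.append(im)
    print(n,d["cam_to_world"][:3,3],(np.array(d["cam_to_world"])[:3,2]).round(2))
cv2.imwrite("pics/both.png",np.hstack(out))
```

```text
wrist [ 471.30914721 -272.68111567  259.47374578] [ 0.24 -0.06 -0.97]
top [ 374.14698243 -279.61010672  894.87599573] [ 0.22 -0.   -0.98]
```

View pics/both.png

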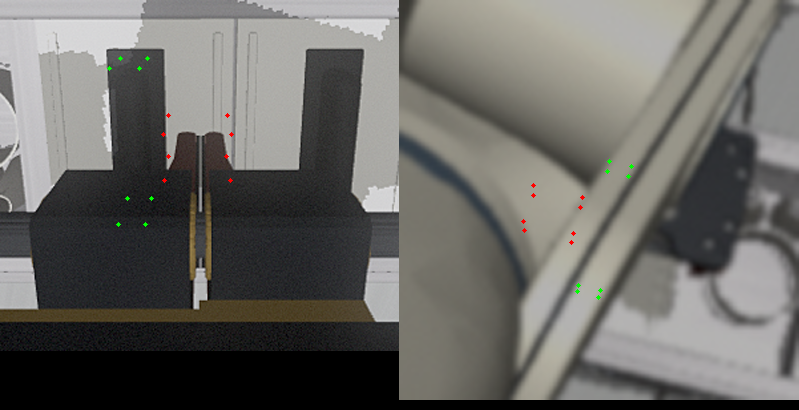

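Emit:
{"name": "apply_moves", "arguments": {"series": [[[0,-0.2,0,0,0,0,0],[0,-0.2,0,0,0,0,0],[0,-0.2,0,0,0,0,0],[0,-0.2,0,0,0,0,0],[0,-0.2,0,0,0,0,0],[0,-0.2,0,0,0,0,0],[0,-0.2,0,0,0,0,0],[0,-0.2,0,0,0,0,0],[0,-0.2,0,0,0,0,0],[0,-0.2,0,0,0,0,0]]]}}

```text
t: 5.0
ee_pos: [530.2, -310.3, 88.0]
orientation: [-0.403, -3.116, -0.0]
ft_force: [0.0, -0.1, 0.5]
width: 0.4
```

```bash
python3 st.py
python3 - <<'E'
from workcell import ctrl
from h import *
d=ctrl.get_image("wrist");cv2.imwrite("pics/w4.png",d["img"][100:300,50:400])
E
```

```text
t 5.0 ee [ 530.22 -310.3    87.97] rel C x,y -0.06 8.98 toolY [0.2545 0.9671 0.    ] toolz [-0.  0. -1.] F along Y,X,Z -0.06 0.02 0.49 w 0.4
```

View pics/w4.png

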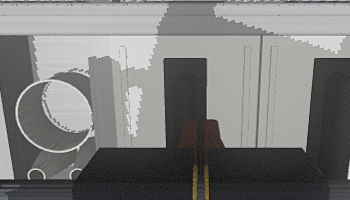

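The wrist view shows the fingers at columns 180-222, overlapping bar C at 163-207, yet no force is felt. I'll check the tip geometry before going on.

```bash
python3 - <<'E'
from workcell import ctrl
print(ctrl.tcp_to_tips,[a for a in dir(ctrl) if a[0]!='_'])
E
python3 st.py
```

```text
14.0 ['Unreachable', 'close_job', 'get_image', 'get_obs', 'tcp_to_tips']
t 5.05 ee [ 530.21 -310.55   88.01] rel C x,y -0.01 8.73 toolY [ 2.546e-01  9.670e-01 -1.000e-04] toolz [ 1.e-04 -1.e-04 -1.e+00] F along Y,X,Z 0.39 0.49 0.11 w 0.4
```

Emit:
{"name": "apply_moves", "arguments": {"series": [[[0,-0.2,0,0,0,0,0],[0,0,0,0,0,0,0]]]}}

```text
t: 5.25
ee_pos: [529.7, -312.3, 88.0]
orientation: [0.403, 3.116, -0.0]
ft_force: [-0.5, 0.2, -0.2]
width: 0.6
```

Emit:
{"name": "apply_moves", "arguments": {"series": [[[0,0.7,0,0,0,0,0],[0,0.8,0,0,0,0,0],[0,0.7,0,0,0,0,0],[0,0,0.2,0,0,0,0],[0,0,0.2,0,0,0,0],[0,0,0,0,0,0,0]]]}}

```text
t: 5.85
ee_pos: [535.2, -290.7, 83.6]
orientation: [-0.403, -3.115, -0.0]
ft_force: [-0.5, 0.1, -1.0]
width: 0.4
```

```bash
python3 st.py
python3 - <<'E'
from workcell import ctrl
from h import *
d=ctrl.get_image("side")
C=np.array([528,-319]);th=np.radians(14.7);X=np.array([np.cos(th),-np.sin(th)]);Y=np.array([np.sin(th),np.cos(th)])
im=cv2.resize(d["img"][110:260,185:355],None,fx=4,fy=4,interpolation=cv2.INTER_CUBIC)
def draw(x,y,z,c):cv2.circle(im,tuple(((pix(d,[*(C+x*X+y*Y),z])-[185,110]+.5)*4).astype(int).tolist()),2,c,-1)
o=ctrl.get_obs()["ee_pos"];q=o[:2]-C;ex,ey=q@X,q@Y
for z in range(int(o[2])-14,180,10):draw(ex,ey,z,(0,0,255))
for x in(-37.5,37.5):
    for y in(-89,89):draw(ex+x,ey+y,o[2]+66,(0,255,255))
cx,cy=17-17,46.8
for x in(-74.5,74.5):
    for y in(-205,205):draw(cx+x,cy+y,76,(0,255,0))
cv2.imwrite("pics/s5.png",im)
E
```

```text
t 5.85 ee [ 535.2  -290.67   83.61] rel C x,y -0.23 29.23 toolY [0.2543 0.9671 0.    ] toolz [-5.e-04  2.e-04 -1.e+00] F along Y,X,Z -0.0 -0.56 -0.98 w 0.4
```

View pics/s5.png

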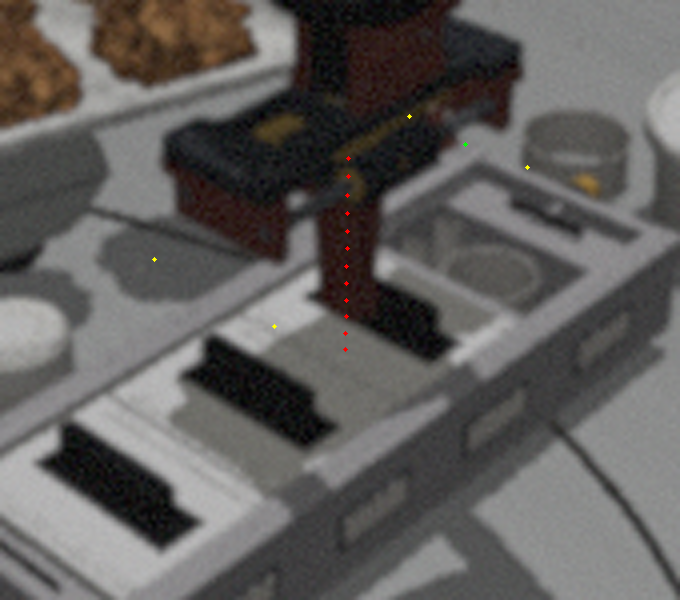

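The side view shows the visible fingertip ending about 18 mm higher than the model says (row 318, predicted 348). I'll feel downward gently.

Emit:
{"name": "apply_moves", "arguments": {"series": [[[0,0,0.1,0,0,0,0],[0,0,0.1,0,0,0,0],[0,0,0.1,0,0,0,0],[0,0,0,0,0,0,0]]]}}

```text
t: 6.3
ee_pos: [535.2, -290.9, 80.8]
orientation: [-0.403, -3.115, -0.0]
ft_force: [-0.5, 0.3, -0.6]
width: 0.7
```

Emit:
{"name": "apply_moves", "arguments": {"series": [[[0,0,0.1,0,0,0,0],[0,0,0.1,0,0,0,0],[0,0,0.1,0,0,0,0],[0,0,0.1,0,0,0,0],[0,0,0,0,0,0,0]]]}}

```text
t: 6.8
ee_pos: [535.3, -290.7, 76.8]
orientation: [-0.403, -3.115, -0.0]
ft_force: [-0.2, -1.1, -0.6]
width: 0.6
```

Emit:
{"name": "apply_moves", "arguments": {"series": [[[0,0,0.1,0,0,0,0],[0,0,0.1,0,0,0,0],[0,0,0.1,0,0,0,0],[0,0,0.1,0,0,0,0],[0,0,0,0,0,0,0]]]}}

```text
t: 7.3
ee_pos: [535.3, -290.7, 72.8]
orientation: [-0.403, -3.115, -0.0]
ft_force: [0.2, -0.1, -0.2]
width: 0.4
```

```bash
python3 st.py
python3 - <<'E'
from workcell import ctrl
from h import *
d=ctrl.get_image("side")
C=np.array([528,-319]);th=np.radians(14.7);X=np.array([np.cos(th),-np.sin(th)]);Y=np.array([np.sin(th),np.cos(th)])
im=cv2.resize(d["img"][150:230,230:330],None,fx=6,fy=6,interpolation=cv2.INTER_CUBIC)
o=ctrl.get_obs()["ee_pos"];q=o[:2]-C;ex,ey=q@X,q@Y
for z in (62,72,82,92):cv2.circle(im,tuple(((pix(d,[*(C+ex*X+ey*Y),z])-[230,150]+.5)*6).astype(int).tolist()),2,(0,0,255),-1)
cv2.imwrite("pics/s6.png",im)
E
```

```text
t 7.3 ee [ 535.26 -290.74   72.8 ] rel C x,y -0.15 29.18 toolY [2.545e-01 9.671e-01 1.000e-04] toolz [-3.e-04  1.e-04 -1.e+00] F along Y,X,Z 0.01 0.24 -0.2 w 0.4
```

View pics/s6.png

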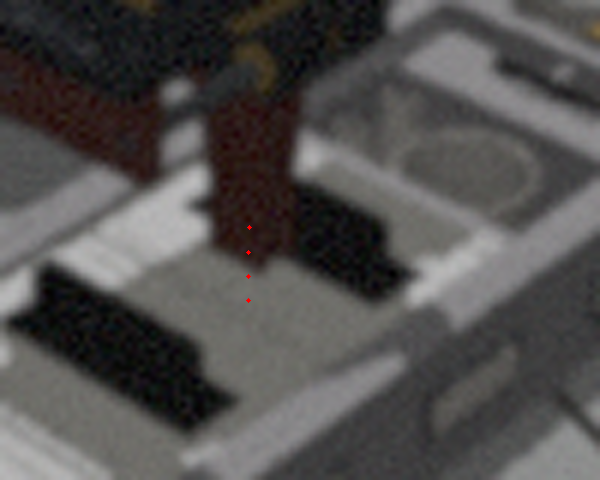

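The side view now shows the closed tip at about z 78-80, below the bar's top and just behind bar C. I'll go a little lower and then push.

Emit:
{"name": "apply_moves", "arguments": {"series": [[[0,0,0.1,0,0,0,0],[0,0,0.1,0,0,0,0],[0,0,0.1,0,0,0,0],[0,-0.2,0,0,0,0,0],[0,-0.2,0,0,0,0,0],[0,-0.2,0,0,0,0,0],[0,-0.2,0,0,0,0,0],[0,-0.2,0,0,0,0,0]]]}}

```text
t: 8.15
ee_pos: [532.8, -300.7, 70.0]
orientation: [0.403, 3.115, -0.0]
ft_force: [0.8, -1.2, -0.2]
width: 0.5
```

Emit:
{"name": "apply_moves", "arguments": {"series": [[[0,-0.1,0,0,0,0,0],[0,-0.1,0,0,0,0,0],[0,-0.1,0,0,0,0,0]]]}}

```text
t: 8.45
ee_pos: [532.0, -303.4, 70.0]
orientation: [-0.403, -3.116, -0.0]
ft_force: [-0.2, 0.0, -0.5]
width: 0.5
```

Emit:
{"name": "apply_moves", "arguments": {"series": [[[0,-0.1,0,0,0,0,0],[0,-0.1,0,0,0,0,0],[0,-0.1,0,0,0,0,0]]]}}

```text
t: 8.75
ee_pos: [531.3, -306.0, 70.0]
orientation: [-0.403, -3.116, -0.001]
ft_force: [0.6, 2.7, 0.7]
width: 0.4
```

```bash
python3 st.py
```

```text
t 8.75 ee [ 531.32 -306.     69.96] rel C x,y -0.09 13.41 toolY [2.545e-01 9.671e-01 4.000e-04] toolz [-1.e-04  4.e-04 -1.e+00] F along Y,X,Z 2.8 -0.16 0.68 w 0.4
```

Emit:
{"name": "apply_moves", "arguments": {"series": [[[0,-0.2,0,0,0,0,0],[0,-0.3,0,0,0,0,0],[0,-0.3,0,0,0,0,0],[0,-0.3,0,0,0,0,0],[0,-0.3,0,0,0,0,0],[0,-0.3,0,0,0,0,0],[0,-0.3,0,0,0,0,0],[0,-0.3,0,0,0,0,0],[0,-0.3,0,0,0,0,0],[0,-0.3,0,0,0,0,0],[0,-0.3,0,0,0,0,0],[0,-0.3,0,0,0,0,0]]]}}

```text
t: 9.95
ee_pos: [522.3, -340.4, 70.0]
orientation: [0.403, 3.116, -0.0]
ft_force: [0.9, 2.1, 1.1]
width: 0.4
```

Emit:
{"name": "apply_moves", "arguments": {"series": [[[0,-0.3,0,0,0,0,0],[0,-0.3,0,0,0,0,0],[0,-0.3,0,0,0,0,0],[0,-0.3,0,0,0,0,0],[0,-0.3,0,0,0,0,0],[0,-0.3,0,0,0,0,0],[0,-0.3,0,0,0,0,0],[0,-0.3,0,0,0,0,0],[0,-0.3,0,0,0,0,0],[0,-0.3,0,0,0,0,0],[0,-0.3,0,0,0,0,0],[0,-0.2,0,0,0,0,0]]]}}

```text
t: 11.15
ee_pos: [513.4, -374.3, 70.0]
orientation: [0.403, 3.116, -0.0]
ft_force: [1.0, 2.9, 1.1]
width: 0.2
```

```bash
python3 st.py;python3 - <<'E'
from workcell import ctrl
from h import *
d=ctrl.get_image("side");cv2.imwrite("pics/s7.png",cv2.resize(d["img"][100:280,180:380],None,fx=3,fy=3,interpolation=cv2.INTER_CUBIC))
E
```

```text
t 11.15 ee [ 513.4  -374.26   69.98] rel C x,y -0.1 -57.16 toolY [ 2.546e-01  9.670e-01 -1.000e-04] toolz [ 0.e+00 -1.e-04 -1.e+00] F along Y,X,Z 3.05 0.21 1.15 w 0.2
```

View pics/s7.png

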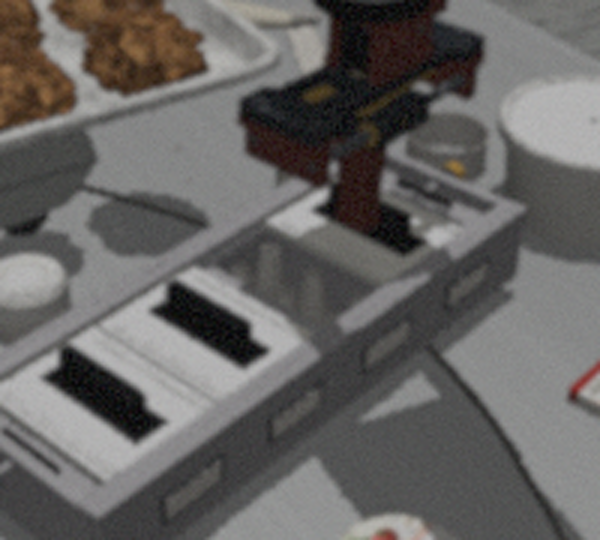

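The view shows C moved most of the way over the cutter's well, with B and A unmoved. I'll slow down from here.

Emit:
{"name": "apply_moves", "arguments": {"series": [[[0,-0.2,0,0,0,0,0],[0,-0.2,0,0,0,0,0],[0,-0.2,0,0,0,0,0],[0,-0.2,0,0,0,0,0],[0,-0.1,0,0,0,0,0],[0,-0.1,0,0,0,0,0],[0,-0.1,0,0,0,0,0]]]}}

```text
t: 11.9
ee_pos: [510.7, -384.7, 70.0]
orientation: [-0.403, -3.116, -0.0]
ft_force: [0.1, 2.2, 0.9]
width: 0.3
```

Emit:
{"name": "apply_moves", "arguments": {"series": [[[0,-0.1,0,0,0,0,0],[0,-0.1,0,0,0,0,0],[0,-0.1,0,0,0,0,0]]]}}

```text
t: 12.2
ee_pos: [509.9, -387.6, 70.0]
orientation: [-0.403, -3.116, 0.0]
ft_force: [0.7, 1.3, 0.9]
width: 0.5
```

Emit:
{"name": "apply_moves", "arguments": {"series": [[[0,-0.05,0,0,0,0,0],[0,-0.05,0,0,0,0,0],[0,-0.05,0,0,0,0,0]]]}}

```text
t: 12.5
ee_pos: [509.5, -389.0, 70.0]
orientation: [0.403, 3.116, -0.0]
ft_force: [1.1, 2.8, 1.1]
width: 0.7
```

Emit:
{"name": "apply_moves", "arguments": {"series": [[[0,-0.05,0,0,0,0,0],[0,-0.05,0,0,0,0,0]]]}}

```text
t: 12.7
ee_pos: [509.3, -389.9, 70.0]
orientation: [0.403, 3.116, -0.0]
ft_force: [1.0, 1.9, 0.8]
width: 0.3
```

```bash
python3 st.py
```

```text
t 12.7 ee [ 509.28 -389.95   69.99] rel C x,y -0.1 -73.38 toolY [ 0.2545  0.9671 -0.    ] toolz [ 0. -0. -1.] F along Y,X,Z 2.14 0.52 0.77 w 0.3
```

Emit:
{"name": "apply_moves", "arguments": {"series": [[[0,-0.05,0,0,0,0,0],[0,-0.05,0,0,0,0,0],[0,-0.03,0,0,0,0,0]]]}}

```text
t: 13.0
ee_pos: [508.9, -391.2, 70.0]
orientation: [-0.403, -3.116, 0.0]
ft_force: [0.3, 1.8, 1.2]
width: 0.3
```

Emit:
{"name": "apply_moves", "arguments": {"series": [[[0,-0.05,0,0,0,0,0],[0,-0.05,0,0,0,0,0],[0,-0.03,0,0,0,0,0]]]}}

```text
t: 13.3
ee_pos: [508.6, -392.5, 70.0]
orientation: [0.403, 3.116, -0.0]
ft_force: [-0.2, 2.0, 0.5]
width: 0.6
```

Emit:
{"name": "apply_moves", "arguments": {"series": [[[0,-0.05,0,0,0,0,0],[0,-0.05,0,0,0,0,0],[0,-0.03,0,0,0,0,0]]]}}

```text
t: 13.6
ee_pos: [508.3, -393.7, 70.0]
orientation: [0.403, 3.116, 0.0]
ft_force: [0.4, 3.2, 0.7]
width: 0.3
```

Emit:
{"name": "apply_moves", "arguments": {"series": [[[0,-0.05,0,0,0,0,0],[0,-0.05,0,0,0,0,0]]]}}

```text
t: 13.8
ee_pos: [508.3, -393.8, 70.0]
orientation: [-0.404, -3.115, -0.002]
ft_force: [2.8, 7.7, 3.2]
width: 1.1
```

Emit:
{"name": "apply_moves", "arguments": {"series": [[[0,-0.02,0,0,0,0,0],[0,0,0,0,0,0,0]]]}}

```text
t: 14.0
ee_pos: [508.3, -393.7, 70.0]
orientation: [-0.403, -3.115, -0.003]
ft_force: [2.8, 7.8, 2.3]
width: 0.7
```

```bash
python3 st.py
```

```text
t 14.0 ee [ 508.26 -393.71   70.01] rel C x,y -0.13 -77.27 toolY [0.2546 0.967  0.0016] toolz [ 0.      0.0017 -1.    ] F along Y,X,Z 8.24 0.73 2.26 w 0.7
```

Emit:
{"name": "apply_moves", "arguments": {"series": [[[0,-0.03,0,0,0,0,0],[0,0,0,0,0,0,0]]]}}

```text
t: 14.2
ee_pos: [508.2, -393.7, 70.0]
orientation: [-0.403, -3.115, -0.003]
ft_force: [3.3, 8.2, 3.9]
width: 0.3
```

```bash
python3 st.py
```

```text
t 14.2 ee [ 508.24 -393.75   70.02] rel C x,y -0.14 -77.31 toolY [0.2546 0.967  0.002 ] toolz [ 0.     0.002 -1.   ] F along Y,X,Z 8.82 1.14 3.91 w 0.3
```

Emit:
{"name": "apply_moves", "arguments": {"series": [[[0,-0.03,0,0,0,0,0],[0,0,0,0,0,0,0],[0,0,0,0,0,0,0]]]}}

```text
t: 14.5
ee_pos: [508.3, -393.8, 70.1]
orientation: [-0.403, -3.115, -0.004]
ft_force: [2.8, 9.5, 3.9]
width: 0.5
```

Emit:
{"name": "apply_moves", "arguments": {"series": [[[0,0,0,0,0,0,0],[0,0,0,0,0,0,0],[0,0,0,0,0,0,0]]]}}

```text
t: 14.8
ee_pos: [508.2, -393.8, 70.0]
orientation: [-0.403, -3.115, -0.004]
ft_force: [3.5, 9.9, 3.7]
width: 0.4
```

```bash
python3 st.py
```

```text
t 14.8 ee [ 508.24 -393.77   70.03] rel C x,y -0.14 -77.33 toolY [0.2546 0.9671 0.0023] toolz [ 0.      0.0023 -1.    ] F along Y,X,Z 10.52 0.89 3.73 w 0.4
```

C is home: about 10 N held, drag about 2.5 N. Next I'll back off and move behind B.

Emit:
{"name": "apply_moves", "arguments": {"series": [[[0,0.1,0,0,0,0,0],[0,0.1,0,0,0,0,0],[0,0.3,0,0,0,0,0],[0,0.7,0,0,0,0,0],[0,0,-2.0,0,0,0,0],[0,0,-2.0,0,0,0,0],[0,3.5,0,0,0,0,0],[0,3.5,0,0,0,0,0],[0,3.5,0,0,0,0,0],[0,3.5,0,0,0,0,0],[0,3.4,0,0,0,0,0],[0,0,0,0,0,0,0]]]}}

```text
t: 16.0
ee_pos: [555.7, -212.1, 110.0]
orientation: [-0.398, -3.116, -0.001]
ft_force: [-0.4, -0.7, -0.5]
width: 0.5
```

```bash
python3 st.py
python3 - <<'E'
from workcell import ctrl
from h import *
C=np.array([528,-319]);th=np.radians(14.7);Y=np.array([np.sin(th),np.cos(th)])
d=ctrl.get_image("side");np.savez("pics/s8.npz",**d);g=cv2.cvtColor(d["img"],cv2.COLOR_BGR2GRAY)
cv2.imwrite("pics/s8.png",cv2.resize(d["img"][100:280,180:380],None,fx=3,fy=3,interpolation=cv2.INTER_CUBIC))
E
```

```text
t 16.0 ee [ 555.73 -212.1   109.98] rel C x,y -0.31 110.44 toolY [2.511e-01 9.680e-01 4.000e-04] toolz [-2.e-04  5.e-04 -1.e+00] F along Y,X,Z -0.75 -0.2 -0.45 w 0.5
```

View pics/s8.png

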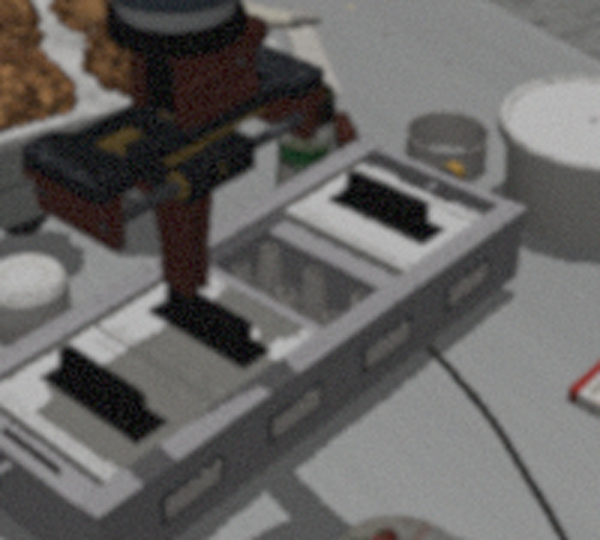

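The view shows C at the far end over the cutter, B and A untouched, and the raised finger just behind bar B. I'll move back 10 mm more, go down, then touch B.

Emit:
{"name": "apply_moves", "arguments": {"series": [[[0,1.0,0,0,0,0,0],[0,0,0,0,0,0,0],[0,0,2.0,0,0,0,0],[0,0,1.5,0,0,0,0],[0,0,0.5,0,0,0,0],[0,0,0,0,0,0,0]]]}}

```text
t: 16.65
ee_pos: [556.8, -206.1, 68.9]
orientation: [-0.404, -3.113, -0.001]
ft_force: [-0.1, 0.7, 0.2]
width: 0.6
```

```bash
python3 st.py
```

```text
t 16.65 ee [ 556.82 -206.08   68.85] rel C x,y -0.78 116.54 toolY [2.552e-01 9.669e-01 2.000e-04] toolz [-2.1e-03  8.0e-04 -1.0e+00] F along Y,X,Z 0.62 -0.25 0.23 w 0.6
```

Emit:
{"name": "apply_moves", "arguments": {"series": [[[0,-0.2,0,0,0,0,0],[0,-0.2,0,0,0,0,0],[0,-0.2,0,0,0,0,0],[0,-0.2,0,0,0,0,0],[0,-0.1,0,0,0,0,0],[0,-0.1,0,0,0,0,0],[0,-0.1,0,0,0,0,0],[0,-0.1,0,0,0,0,0],[0,-0.2,0,0,0,0,0],[0,-0.3,0,0,0,0,0],[0,-0.3,0,0,0,0,0],[0,-0.3,0,0,0,0,0]]]}}

```text
t: 17.85
ee_pos: [551.8, -228.3, 70.0]
orientation: [-0.403, -3.116, -0.0]
ft_force: [0.4, 1.4, 0.2]
width: 0.4
```

```bash
python3 st.py
```

```text
t 17.85 ee [ 551.79 -228.32   69.98] rel C x,y -0.0 93.75 toolY [2.545e-01 9.671e-01 1.000e-04] toolz [-0.e+00  1.e-04 -1.e+00] F along Y,X,Z 1.51 0.04 0.17 w 0.4
```

Emit:
{"name": "apply_moves", "arguments": {"series": [[[0,-0.3,0,0,0,0,0],[0,-0.3,0,0,0,0,0],[0,-0.3,0,0,0,0,0],[0,-0.3,0,0,0,0,0],[0,-0.3,0,0,0,0,0],[0,-0.3,0,0,0,0,0],[0,-0.3,0,0,0,0,0],[0,-0.3,0,0,0,0,0],[0,-0.3,0,0,0,0,0],[0,-0.3,0,0,0,0,0],[0,-0.3,0,0,0,0,0],[0,-0.3,0,0,0,0,0]]]}}

```text
t: 19.05
ee_pos: [542.6, -263.2, 70.0]
orientation: [-0.403, -3.116, -0.0]
ft_force: [1.8, 0.8, 0.9]
width: 0.6
```

Emit:
{"name": "apply_moves", "arguments": {"series": [[[0,-0.3,0,0,0,0,0],[0,-0.3,0,0,0,0,0],[0,-0.3,0,0,0,0,0],[0,-0.3,0,0,0,0,0],[0,-0.3,0,0,0,0,0],[0,-0.3,0,0,0,0,0],[0,-0.3,0,0,0,0,0],[0,-0.3,0,0,0,0,0],[0,-0.3,0,0,0,0,0],[0,-0.3,0,0,0,0,0],[0,-0.2,0,0,0,0,0],[0,-0.2,0,0,0,0,0]]]}}

```text
t: 20.25
ee_pos: [534.0, -296.0, 70.0]
orientation: [-0.403, -3.116, -0.0]
ft_force: [0.1, 1.1, 0.7]
width: 0.5
```

Emit:
{"name": "apply_moves", "arguments": {"series": [[[0,-0.2,0,0,0,0,0],[0,-0.1,0,0,0,0,0],[0,-0.1,0,0,0,0,0],[0,-0.1,0,0,0,0,0]]]}}

```text
t: 20.65
ee_pos: [532.8, -300.7, 70.0]
orientation: [-0.403, -3.116, -0.0]
ft_force: [0.1, 2.3, 0.7]
width: 0.7
```

```bash
python3 st.py
```

```text
t 20.65 ee [ 532.77 -300.68   69.98] rel C x,y -0.04 18.93 toolY [0.2545 0.9671 0.    ] toolz [ 0.  0. -1.] F along Y,X,Z 2.2 -0.49 0.72 w 0.7
```

Emit:
{"name": "apply_moves", "arguments": {"series": [[[0,-0.1,0,0,0,0,0],[0,-0.1,0,0,0,0,0],[0,-0.1,0,0,0,0,0],[0,-0.05,0,0,0,0,0],[0,-0.05,0,0,0,0,0],[0,-0.05,0,0,0,0,0]]]}}

```text
t: 21.25
ee_pos: [531.6, -305.0, 70.0]
orientation: [-0.403, -3.116, -0.0]
ft_force: [1.0, 1.4, -0.0]
width: 0.7
```

Emit:
{"name": "apply_moves", "arguments": {"series": [[[0,-0.05,0,0,0,0,0],[0,-0.05,0,0,0,0,0],[0,-0.05,0,0,0,0,0]]]}}

```text
t: 21.55
ee_pos: [531.2, -306.5, 70.0]
orientation: [0.403, 3.116, -0.0]
ft_force: [0.8, 1.5, 0.6]
width: -0.1
```

```bash
python3 st.py
```

```text
t 21.55 ee [ 531.25 -306.5    69.98] rel C x,y -0.03 12.92 toolY [ 0.2545  0.9671 -0.    ] toolz [ 0. -0. -1.] F along Y,X,Z 1.67 0.41 0.55 w -0.1
```

Emit:
{"name": "apply_moves", "arguments": {"series": [[[0,-0.05,0,0,0,0,0],[0,-0.05,0,0,0,0,0],[0,-0.03,0,0,0,0,0]]]}}

```text
t: 21.85
ee_pos: [530.9, -307.8, 70.0]
orientation: [0.403, 3.116, -0.0]
ft_force: [0.3, 2.1, 0.3]
width: 0.5
```

```bash
python3 st.py
```

```text
t 21.85 ee [ 530.9  -307.76   69.99] rel C x,y -0.04 11.61 toolY [ 0.2545  0.9671 -0.    ] toolz [ 0. -0. -1.] F along Y,X,Z 2.14 -0.21 0.29 w 0.5
```

Emit:
{"name": "apply_moves", "arguments": {"series": [[[0,-0.05,0,0,0,0,0],[0,-0.05,0,0,0,0,0]]]}}

```text
t: 22.05
ee_pos: [530.7, -308.6, 70.0]
orientation: [-0.403, -3.116, -0.0]
ft_force: [0.9, 4.8, 1.2]
width: 0.2
```

```bash
python3 st.py
```

```text
t 22.05 ee [ 530.67 -308.59   69.97] rel C x,y -0.06 10.75 toolY [2.545e-01 9.671e-01 2.000e-04] toolz [-0.e+00  2.e-04 -1.e+00] F along Y,X,Z 4.88 -0.33 1.23 w 0.2
```

Emit:
{"name": "apply_moves", "arguments": {"series": [[[0,-0.05,0,0,0,0,0],[0,-0.03,0,0,0,0,0],[0,0,0,0,0,0,0]]]}}

```text
t: 22.35
ee_pos: [530.7, -308.6, 70.0]
orientation: [0.403, 3.116, 0.002]
ft_force: [1.8, 6.3, 1.4]
width: 0.6
```

```bash
python3 st.py
```

```text
t 22.35 ee [ 530.69 -308.6    70.02] rel C x,y -0.04 10.74 toolY [0.2547 0.967  0.0012] toolz [ 2.0e-04  1.2e-03 -1.0e+00] F along Y,X,Z 6.52 0.14 1.37 w 0.6
```

Emit:
{"name": "apply_moves", "arguments": {"series": [[[0,-0.05,0,0,0,0,0],[0,-0.02,0,0,0,0,0],[0,0,0,0,0,0,0]]]}}

```text
t: 22.65
ee_pos: [530.6, -308.7, 70.1]
orientation: [-0.404, -3.115, -0.003]
ft_force: [3.0, 8.8, 2.8]
width: 0.5
```

```bash
python3 st.py
```

```text
t 22.65 ee [ 530.64 -308.65   70.07] rel C x,y -0.07 10.68 toolY [0.2548 0.967  0.002 ] toolz [ 2.0e-04  2.1e-03 -1.0e+00] F along Y,X,Z 9.22 0.65 2.82 w 0.5
```

Force is 9.2 N. A small increment more, then hold.

Emit:
{"name": "apply_moves", "arguments": {"series": [[[0,-0.02,0,0,0,0,0],[0,0,0,0,0,0,0],[0,0,0,0,0,0,0],[0,0,0,0,0,0,0],[0,0,0,0,0,0,0],[0,0,0,0,0,0,0],[0,0,0,0,0,0,0]]]}}

```text
t: 23.35
ee_pos: [530.6, -308.7, 70.1]
orientation: [-0.403, -3.115, -0.003]
ft_force: [3.3, 10.2, 2.2]
width: 0.4
```

```bash
python3 st.py
```

```text
t 23.35 ee [ 530.63 -308.7    70.09] rel C x,y -0.07 10.63 toolY [0.2548 0.967  0.0022] toolz [ 2.0e-04  2.2e-03 -1.0e+00] F along Y,X,Z 10.74 0.57 2.24 w 0.4
```

B is home, 88.0 mm from C by tool travel. Now A.

Emit:
{"name": "apply_moves", "arguments": {"series": [[[0,0.1,0,0,0,0,0],[0,0.1,0,0,0,0,0],[0,0.3,0,0,0,0,0],[0,0.7,0,0,0,0,0],[0,0,-2.0,0,0,0,0],[0,0,-2.0,0,0,0,0],[0,3.7,0,0,0,0,0],[0,3.7,0,0,0,0,0],[0,3.7,0,0,0,0,0],[0,3.7,0,0,0,0,0],[0,3.8,0,0,0,0,0],[0,0,0,0,0,0,0]]]}}

```text
t: 24.55
ee_pos: [581.5, -115.0, 110.1]
orientation: [0.397, 3.116, 0.001]
ft_force: [-0.5, -0.4, -0.5]
width: 0.5
```

Emit:
{"name": "apply_moves", "arguments": {"series": [[[0,0,0,0,0,0,0],[0,0,0,0,0,0,0]]]}}

```text
t: 24.75
ee_pos: [580.4, -119.5, 109.9]
orientation: [-0.404, -3.116, 0.0]
ft_force: [-0.1, 0.0, 0.4]
width: 0.3
```

```bash
python3 st.py
```

```text
t 24.75 ee [ 580.44 -119.47  109.95] rel C x,y 0.09 206.31 toolY [ 2.548e-01  9.670e-01 -3.000e-04] toolz [-1.e-04 -3.e-04 -1.e+00] F along Y,X,Z -0.01 -0.07 0.42 w 0.3
```

Emit:
{"name": "apply_moves", "arguments": {"series": [[[0,0,1.5,0,0,0,0],[0,0,1.5,0,0,0,0],[0,0,0.7,0,0,0,0],[0,0,0.3,0,0,0,0],[0,0,0,0,0,0,0]]]}}

```text
t: 25.25
ee_pos: [580.1, -119.0, 69.0]
orientation: [-0.404, -3.114, -0.0]
ft_force: [0.6, -0.1, 1.5]
width: 0.1
```

Emit:
{"name": "apply_moves", "arguments": {"series": [[[0,-0.2,0,0,0,0,0],[0,-0.2,0,0,0,0,0],[0,-0.2,0,0,0,0,0],[0,-0.2,0,0,0,0,0],[0,-0.1,0,0,0,0,0],[0,-0.1,0,0,0,0,0],[0,-0.1,0,0,0,0,0],[0,-0.1,0,0,0,0,0],[0,-0.2,0,0,0,0,0],[0,-0.3,0,0,0,0,0],[0,-0.3,0,0,0,0,0],[0,-0.3,0,0,0,0,0]]]}}

```text
t: 26.45
ee_pos: [574.7, -141.3, 70.0]
orientation: [0.403, 3.116, 0.0]
ft_force: [0.5, 1.5, 0.9]
width: 0.2
```

```bash
python3 st.py
```

```text
t 26.45 ee [ 574.71 -141.27   69.98] rel C x,y 0.08 183.77 toolY [2.546e-01 9.671e-01 1.000e-04] toolz [ 0.e+00  1.e-04 -1.e+00] F along Y,X,Z 1.58 0.08 0.89 w 0.2
```

Emit:
{"name": "apply_moves", "arguments": {"series": [[[0,-0.3,0,0,0,0,0],[0,-0.3,0,0,0,0,0],[0,-0.3,0,0,0,0,0],[0,-0.3,0,0,0,0,0],[0,-0.3,0,0,0,0,0],[0,-0.3,0,0,0,0,0],[0,-0.3,0,0,0,0,0],[0,-0.3,0,0,0,0,0],[0,-0.3,0,0,0,0,0],[0,-0.3,0,0,0,0,0],[0,-0.3,0,0,0,0,0],[0,-0.3,0,0,0,0,0]]]}}

```text
t: 27.65
ee_pos: [565.5, -176.1, 70.0]
orientation: [-0.403, -3.116, 0.0]
ft_force: [0.4, 1.3, 0.6]
width: 0.2
```

Emit:
{"name": "apply_moves", "arguments": {"series": [[[0,-0.3,0,0,0,0,0],[0,-0.3,0,0,0,0,0],[0,-0.3,0,0,0,0,0],[0,-0.3,0,0,0,0,0],[0,-0.3,0,0,0,0,0],[0,-0.3,0,0,0,0,0],[0,-0.3,0,0,0,0,0],[0,-0.3,0,0,0,0,0],[0,-0.3,0,0,0,0,0],[0,-0.3,0,0,0,0,0],[0,-0.2,0,0,0,0,0],[0,-0.2,0,0,0,0,0]]]}}

```text
t: 28.85
ee_pos: [556.9, -209.0, 70.0]
orientation: [-0.403, -3.116, -0.0]
ft_force: [0.5, 2.3, -0.1]
width: 0.3
```

Emit:
{"name": "apply_moves", "arguments": {"series": [[[0,-0.2,0,0,0,0,0],[0,-0.1,0,0,0,0,0],[0,-0.1,0,0,0,0,0],[0,-0.1,0,0,0,0,0],[0,-0.1,0,0,0,0,0],[0,-0.1,0,0,0,0,0]]]}}

```text
t: 29.45
ee_pos: [555.2, -215.6, 70.0]
orientation: [0.403, 3.116, -0.0]
ft_force: [1.2, 2.1, 1.2]
width: 0.8
```

```bash
python3 st.py
```

```text
t 29.45 ee [ 555.17 -215.58   69.99] rel C x,y 0.04 106.93 toolY [0.2544 0.9671 0.    ] toolz [ 0. -0. -1.] F along Y,X,Z 2.32 0.66 1.19 w 0.8
```

Emit:
{"name": "apply_moves", "arguments": {"series": [[[0,-0.1,0,0,0,0,0],[0,-0.1,0,0,0,0,0],[0,-0.1,0,0,0,0,0],[0,-0.05,0,0,0,0,0],[0,-0.05,0,0,0,0,0],[0,-0.05,0,0,0,0,0],[0,-0.05,0,0,0,0,0]]]}}

```text
t: 30.15
ee_pos: [553.9, -220.4, 70.0]
orientation: [-0.403, -3.116, -0.0]
ft_force: [-0.3, 1.0, 0.9]
width: 0.7
```

Emit:
{"name": "apply_moves", "arguments": {"series": [[[0,-0.05,0,0,0,0,0],[0,-0.05,0,0,0,0,0]]]}}

```text
t: 30.35
ee_pos: [553.6, -221.4, 70.0]
orientation: [0.403, 3.116, -0.0]
ft_force: [-0.3, 2.0, -0.2]
width: 0.9
```

```bash
python3 st.py
```

```text
t 30.35 ee [ 553.62 -221.39   69.98] rel C x,y 0.01 100.91 toolY [ 0.2545  0.9671 -0.    ] toolz [-0. -0. -1.] F along Y,X,Z 1.83 -0.77 -0.22 w 0.9
```

Emit:
{"name": "apply_moves", "arguments": {"series": [[[0,-0.05,0,0,0,0,0],[0,-0.05,0,0,0,0,0],[0,-0.03,0,0,0,0,0]]]}}

```text
t: 30.65
ee_pos: [553.3, -222.7, 70.0]
orientation: [0.403, 3.116, -0.0]
ft_force: [0.9, 1.5, -0.1]
width: 0.6
```

Emit:
{"name": "apply_moves", "arguments": {"series": [[[0,-0.05,0,0,0,0,0],[0,-0.05,0,0,0,0,0]]]}}

```text
t: 30.85
ee_pos: [553.1, -223.5, 70.0]
orientation: [0.403, 3.116, 0.0]
ft_force: [1.0, 5.2, 0.7]
width: 0.5
```

```bash
python3 st.py
```

```text
t 30.85 ee [ 553.07 -223.49   69.98] rel C x,y 0.02 98.75 toolY [2.546e-01 9.670e-01 2.000e-04] toolz [ 0.e+00  2.e-04 -1.e+00] F along Y,X,Z 5.29 -0.31 0.68 w 0.5
```

Contact, exactly as predicted.

Emit:
{"name": "apply_moves", "arguments": {"series": [[[0,-0.05,0,0,0,0,0],[0,-0.04,0,0,0,0,0],[0,0,0,0,0,0,0]]]}}

```text
t: 31.15
ee_pos: [553.0, -223.5, 70.0]
orientation: [0.404, 3.116, 0.002]
ft_force: [2.1, 7.5, 1.4]
width: 0.8
```

```bash
python3 st.py
```

```text
t 31.15 ee [ 553.03 -223.53   70.01] rel C x,y -0.02 98.7 toolY [0.2548 0.967  0.0013] toolz [ 2.0e-04  1.3e-03 -1.0e+00] F along Y,X,Z 7.81 0.09 1.4 w 0.8
```

Emit:
{"name": "apply_moves", "arguments": {"series": [[[0,-0.05,0,0,0,0,0],[0,-0.02,0,0,0,0,0],[0,0,0,0,0,0,0],[0,0,0,0,0,0,0]]]}}

```text
t: 31.55
ee_pos: [553.1, -223.6, 70.1]
orientation: [0.404, 3.115, 0.003]
ft_force: [3.6, 10.1, 2.4]
width: 0.4
```

Emit:
{"name": "apply_moves", "arguments": {"series": [[[0,0,0,0,0,0,0],[0,0,0,0,0,0,0],[0,0,0,0,0,0,0],[0,0,0,0,0,0,0]]]}}

```text
t: 31.95
ee_pos: [553.0, -223.6, 70.1]
orientation: [0.404, 3.115, 0.003]
ft_force: [3.3, 9.2, 2.3]
width: 0.5
```

```bash
python3 st.py
```

```text
t 31.95 ee [ 553.04 -223.61   70.13] rel C x,y 0.01 98.62 toolY [0.2548 0.967  0.002 ] toolz [ 4.e-04  2.e-03 -1.e+00] F along Y,X,Z 9.77 0.8 2.3 w 0.5
```

Held at about 10 N. Retreat gently, rise, and clear the view.

Emit:
{"name": "apply_moves", "arguments": {"series": [[[0,0.1,0,0,0,0,0],[0,0.1,0,0,0,0,0],[0,0.3,0,0,0,0,0],[0,0.7,0,0,0,0,0],[0,0,-3.0,0,0,0,0],[0,0,-4.0,0,0,0,0],[0,0,-4.0,0,0,0,0],[0,3.0,-2.0,0,0,0,0],[0,4.0,0,0,0,0,0],[0,4.0,0,0,0,0,0],[0,2.0,0,0,0,0,0],[0,0,0,0,0,0,0]]]}}

```text
t: 33.15
ee_pos: [589.3, -85.3, 200.1]
orientation: [0.398, 3.116, 0.0]
ft_force: [0.5, -0.4, 0.1]
width: 0.7
```

Emit:
{"name": "apply_moves", "arguments": {"series": [[[0,0,0,0,0,0,0],[0,0,0,0,0,0,0]]]}}

```text
t: 33.35
ee_pos: [588.5, -88.6, 199.8]
orientation: [-0.404, -3.115, 0.001]
ft_force: [-0.0, -0.3, -0.1]
width: 0.4
```

```bash
python3 st.py
python3 - <<'E'
from workcell import ctrl
from h import *
a=ctrl.get_image("side")["img"];b=ctrl.get_image("top")["img"]
cv2.imwrite("pics/end.png",np.hstack([cv2.resize(i,(400,300),interpolation=cv2.INTER_CUBIC) for i in(a[90:300,130:410],b[100:300,120:387])]))
E
```

```text
t 33.35 ee [588.48 -88.63 199.84] rel C x,y 0.04 238.17 toolY [ 2.551e-01  9.669e-01 -4.000e-04] toolz [-4.e-04 -3.e-04 -1.e+00] F along Y,X,Z -0.26 0.06 -0.11 w 0.4
```

View pics/end.png

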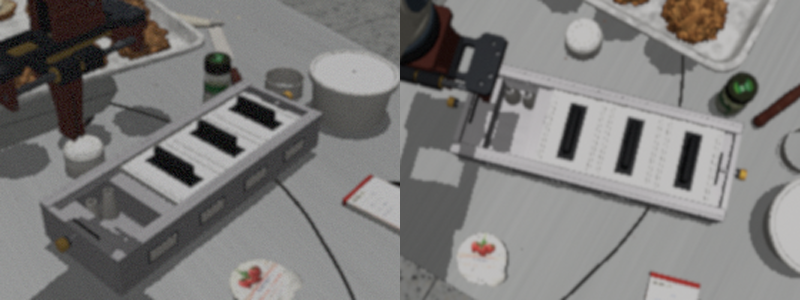

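The final views show the covers closed up at the cutter end, with the top-crop bars at (572,132), (630,146) and (688,161). The opposite well is open with nozzles showing, and the shaker, timer and tub are in place. The arm is clear.

```bash
python3 -c "
from workcell import ctrl
print(ctrl.close_job())"
```

```text
the job is handed in; nothing more can be done
None
```

I slid the three covers one at a time toward the −y end with the closed fingers: C onto the end stop, then B against C, then A against B. Each was pressed home at about 10 N (9.8 to 10.7 N) for about half a second. The job was handed in at about 33 s; no verdict is reported.

**Last checks:**
- **Spacing:** by tool travel the bars are 88.0 mm apart.
- **View:** the final side and top pictures show the cutter's well covered, the opposite end well open, and the shaker, timer and tub where they were. The cutter is hidden under its cover, so I could not check it directly.
- **Contact:** the arm is clear and the wrist force reads about zero.

**What disagreed or was not confirmed:**
- **Fingertip height:** closed, the visible tips sat about 18 mm higher than the stated 14 mm ahead of the TCP. I found this when the first push met nothing, and I set the pushing height by feel and picture.
- **C's bar position:** I estimate about 137 mm from the box centre, inside the 134.5 to 147.5 mm band. That figure is inferred from the travel and not measured separately.
- **Picture budget:** I viewed 13 pictures, three over the budget of 10 and past the one or two extra allowed.

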